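Put the cleaned microscope optics away in their caddy

ROBOT

A 6-joint arm with a two-finger parallel gripper is mounted at the origin on the work surface. World frame = base frame: x ahead of the robot, y to its left, z up, the work surface at z = 0. Lengths are in mm, angles in rad, forces in N, time in s.
With the tool pointing down it reaches from about 300 to 825 mm from the base axis. Payload 5.4 kg.
Tool frame: the origin (TCP) lies midway between the tips of the shut fingers; the grasp point (between the pads) lies 19 mm behind it; z points along the fingers, y is the line along which they close (so a half turn about z gives the same grasp; the last joint's range is limited). The gripper opens to 92 mm and grips with 3 to 60 N. Pads are 20 mm wide; open, the fingers measure 128 mm over their backs; the gripper's body (75 mm by 189 mm) begins 69 mm behind the grasp point.
Start: joints at [-1.412, 0.158, 1.597, -0, 1.386, -0.21], TCP at [207.261, -536.329, 214.601] pointing down, gripper open.
Joint ranges: [-2.91, 2.91], [-0.94, 2.29], [0.18, 2.7], [-1.29, 4.43], [0.17, 2.64], [-3, 3]. Speed limits (rad/s): [2.57, 2.57, 3.14, 3.14, 3.14, 3.14].

INTERFACE

Orientations are given as a rotation vector (axis times angle).
In Python, from rig import env gives the robot as it stands.
- The arm moves only by the tool jog_arm, never from a script. Its argument "steps" is a list of rows, each an object with "dr": the turn, a rotation vector about the tool's x, y, z in rad, a list of three; "offset": the shift along the tool's x, y, z in mm, a list of three; "jaw": the closure, from 0 (fully open) to 1 (shut). In form: [{"dr": [rx, ry, rz], "offset": [dx, dy, dz], "jaw": jaw}, ...]. A call has 1 to 8 rows; each row is the pose to reach, as a shift and turn from the pose commanded when the call began, along the tool's axes at that moment; what a row does not reach only later rows make up. A row lasts 1/10 s, in which the tool goes at most 50 mm and 8.59 degrees, less where a joint would pass 70% of its speed; a pose out of reach is approached as far as the arm can. A call with a gripper value outside its range is refused whole. The fingers move at their own pace and stop on an object; "grip_force" is the grip in N (left out, the last holds). Time passes only in rows, so rows that repeat a pose let the fingers close. It gives the time, the measured TCP pose, the force, the opening and the grip force at its end, in the units of the state.
- env.sense(): the state, without advancing time (a new reading comes with each control period).
- env.camera(name): name is "scene" or "top"; returns the picture (480x640x3 uint8, red, green, blue); there is no depth.
- env.camera_model(name): a dict with "fx", "fy", "cx", "cy" (pixels), "R" (3x3) and "t" (3): a world point X has camera coordinates R X + t. Camera axes: x right, y down, z forward; pixel columns grow to the right and rows downward; lengths in mm; the calibration is good to about 2 mm. A picture is of the moment at which its call begins. camera_model takes no time and is no camera call.
- env.sign_off(): hands the job in; it is judged then, once.
The state is a dict: "t": time; "joints": joint angles; "joint_vel": joint speeds; "joint_torque": joint torques, N m; "tool_pos": TCP position; "eef_rot": TCP orientation; "wrist_force": force on the tool from outside, world axes, zero at the start; "moment": the same for the moment, N m; "grip_width": opening from 0.0 (shut) to 1.0 (fully open); "grasp_force": force on a finger pad.
Only numpy, scipy, OpenCV 4.12 (cv2) and the standard library are available. Lean on these libraries where they do the work, as an engineer would, in place of code of your own. Each camera call takes 0.05 s, during which the arm holds its last target. There are 200 camera calls.

TASK

The microscope's optics have been cleaned on the white board: put them away in the white caddy. Stand each of the three metal objectives, nose up, in the round dark seat of its size (smallest in smallest, largest in largest), and stand beside the eyepiece already in the caddy, upright in the same compartment, its twin: the one on the board with the same shape of head. Set the glass down rather than dropping it, knock nothing over, and leave the other two eyepieces on the board and the one in the caddy where they are.

Things in the scene. Friction and masses are not known exactly. Their poses are not given: they have to be found in the camera images.
- objective_small_mid (a point): Smallest objective, bare satin metal, 42 mm tall, nose up, thread end down; barrel 20 mm in diameter, straight-sided 5 to 38 mm above its foot (grip there), with a bevelled, almost flat top. It stands upright on the white board (a 6 mm thick sheet on the bench). Point: its centre, 21 mm above its foot; z up. 0.07 kg.
- objective_medium_mid (a point): Middle-sized objective, bare satin metal, 52 mm tall, nose up, thread end down; barrel 31 mm in diameter, straight-sided 5 to 36 mm above its foot (grip there), then a cone to a narrow tip. It stands upright on the white board (a 6 mm thick sheet on the bench). Point: its centre, 26 mm above its foot; z up. 0.15 kg.
- objective_large_mid (a point): Largest objective, bare satin metal, 62 mm tall, nose up, thread end down; barrel 42 mm in diameter, straight-sided 5 to 40 mm above its foot (grip there), ringed with fine grooves, then a long cone to a narrow tip. It stands upright on the white board (a 6 mm thick sheet on the bench). Point: its centre, 31 mm above its foot; z up. 0.3 kg.
- seat_small: Smallest of three round dark-grey cups fixed in the caddy, 29.5 mm inside, mouth flared 3 mm all round; inner floor 3 mm, rim 12 mm above its origin, which is the centre of its underside, on the caddy's floor. z up, x and y along the caddy's short and long sides. The row of seats runs along y, 74 mm apart, in any order. Caddy: low white tray, 152 x 246 mm, walls 18 mm and floor 6 mm above the bench.
- seat_medium: Middle-sized of three round dark-grey cups fixed in the caddy, 40.5 mm inside, mouth flared 3 mm all round; inner floor 3 mm, rim 12 mm above its origin, which is the centre of its underside, on the caddy's floor. z up, x towards the eyepiece compartment (66 x 128 mm, dividers 16 mm above the bench, floor as the caddy's). The free place in it is 62 mm in this seat's +y direction from the eyepiece standing there.
- seat_large: Largest of three round dark-grey cups fixed in the caddy, 52 mm inside, mouth flared 3 mm all round; inner floor 3 mm, rim 12 mm above its origin, which is the centre of its underside, on the caddy's floor. z up, x and y along the caddy's short and long sides. 
- eyepiece_wide_1_mid (a point): WIDE eyepiece standing upright, 52 mm tall: steel sleeve 30 mm wide below, black head above, 42 mm wide, straight-sided 25 to 45 mm above its foot (grip there), broad flat eyecup with a 27 mm lens. Point: its centre, 26 mm above its foot; z up. 0.13 kg. Either this or eyepiece_slim_1 stands in the caddy at the start, the other on the white board; neither is to move.
- eyepiece_wide_2_mid (a point): WIDE eyepiece standing upright, 52 mm tall: steel sleeve 30 mm wide below, black head above, 42 mm wide, straight-sided 25 to 45 mm above its foot (grip there), broad flat eyecup with a 27 mm lens. Point: its centre, 26 mm above its foot; z up. 0.13 kg. Starts on the white board; goes into the caddy only if its twin eyepiece_wide_1 stands there.
- eyepiece_slim_1_mid (a point): SLIM eyepiece standing upright, 52 mm tall: steel sleeve 30 mm wide below, black head above, 35 mm wide, straight-sided 25 to 41 mm above its foot (grip there), then a cone to a 19 mm top with a small lens. Point: its centre, 26 mm above its foot; z up. 0.09 kg. Either this or eyepiece_wide_1 stands in the caddy at the start, the other on the white board; neither is to move.
- eyepiece_slim_2_mid (a point): SLIM eyepiece standing upright, 52 mm tall: steel sleeve 30 mm wide below, black head above, 35 mm wide, straight-sided 25 to 41 mm above its foot (grip there), then a cone to a 19 mm top with a small lens. Point: its centre, 26 mm above its foot; z up. 0.09 kg. Starts on the white board; goes into the caddy only if its twin eyepiece_slim_1 stands there.
There are look-alikes about, which are no part of the job. Leave any purple or yellow look-alike of the part that bears eyepiece_slim_1_mid alone.

How it is judged (in metres and radians):
At the end, for the whole second after the job is handed in: Each objective upright in its seat, on its floor (3 mm) and within 8 mm of its centre; the twin upright on the caddy's floor beside the first eyepiece (centres within 85 mm); that one and the other pair upright within 20 mm of their starts; upright is within 0.08 rad; all at rest (horizontal distance between objective_small_mid and seat_small below 0.008 m and z of objective_small_mid in the frame of seat_small between 0.021 and 0.027 m and angle between each of objective_small_mid, objective_medium_mid, objective_large_mid, eyepiece_wide_1_mid, eyepiece_wide_2_mid, eyepiece_slim_1_mid, eyepiece_slim_2_mid's own z axis and vertical below 0.08 rad and horizontal distance between objective_medium_mid and seat_medium below 0.008 m and z of objective_medium_mid in the frame of seat_medium between 0.026 and 0.032 m and horizontal distance between objective_large_mid and seat_large below 0.008 m and z of objective_large_mid in the frame of seat_large between 0.031 and 0.037 m and (((horizontal distance between eyepiece_wide_1_mid and seat_small below 0.12 m or horizontal distance between eyepiece_wide_1_mid and seat_medium below 0.12 m or horizontal distance between eyepiece_wide_1_mid and seat_large below 0.12 m) and horizontal distance between eyepiece_wide_2_mid and eyepiece_wide_1_mid below 0.085 m and height (world z) of eyepiece_wide_2_mid between 0.029 and 0.035 m and distance of eyepiece_slim_2_mid from where it was at the start of the episode below 0.02 m) or ((horizontal distance between eyepiece_slim_1_mid and seat_small below 0.12 m or horizontal distance between eyepiece_slim_1_mid and seat_medium below 0.12 m or horizontal distance between eyepiece_slim_1_mid and seat_large below 0.12 m) and horizontal distance between eyepiece_slim_2_mid and eyepiece_slim_1_mid below 0.085 m and height (world z) of eyepiece_slim_2_mid between 0.029 and 0.035 m and distance of eyepiece_wide_2_mid from where it was at the start of the episode below 0.02 m)) and distance of each of eyepiece_wide_1_mid, eyepiece_slim_1_mid from where it was at the start of the episode below 0.02 m and linear speed of each of objective_small, objective_medium, objective_large, eyepiece_wide_1, eyepiece_wide_2, eyepiece_slim_1, eyepiece_slim_2 below 0.02 m/s); the robot touches nothing.
It fails at once if an objective or an eyepiece is knocked over (angle between any of objective_small_mid, objective_medium_mid, objective_large_mid, eyepiece_wide_1_mid, eyepiece_wide_2_mid, eyepiece_slim_1_mid, eyepiece_slim_2_mid's own z axis and vertical above 0.7 rad).
It fails at once if an objective or eyepiece is dropped (faster than 0.6 m/s while out of the fingers, a fall of about 2 cm) ((linear speed of objective_small above 0.6 m/s and contact force between the fingers and objective_small below 0.05 N) or (linear speed of objective_medium above 0.6 m/s and contact force between the fingers and objective_medium below 0.05 N) or (linear speed of objective_large above 0.6 m/s and contact force between the fingers and objective_large below 0.05 N) or (linear speed of eyepiece_wide_1 above 0.6 m/s and contact force between the fingers and eyepiece_wide_1 below 0.05 N) or (linear speed of eyepiece_wide_2 above 0.6 m/s and contact force between the fingers and eyepiece_wide_2 below 0.05 N) or (linear speed of eyepiece_slim_1 above 0.6 m/s and contact force between the fingers and eyepiece_slim_1 below 0.05 N) or (linear speed of eyepiece_slim_2 above 0.6 m/s and contact force between the fingers and eyepiece_slim_2 below 0.05 N)).
It fails at once if the eyepiece already in the caddy, or the first of the other pair, is shifted by more than 20 mm (distance of any of eyepiece_wide_1_mid, eyepiece_slim_1_mid from where it was at the start of the episode above 0.02 m).
It also fails if it takes over 102 s, if anything falls off the work surface, if the arm or the gripper's body presses on something with over 40 N, if the wrist force passes 120 N, or if a joint passes its speed limit or range.

## Working session

There is one attempt and no reset: what is moved stays moved. The work goes in short steps, Python scripts to look and compute and a tool call to move; the robot and the scene stay as the last step left them, time stands still between calls to the robot, and variables do not carry over. Pictures are saved under pics/ and viewed, at most 14 in all, crops included, and the job is handed in when it is done.

Besides the shell and the picture viewer there is one more tool, called after "Emit:" as name(argument=value, ...) on one line, values as JSON. jog_arm: Moves the arm, as the interface text tells. Its arguments: {"type":"object","properties":{"steps":{"type":"array"},"grip_force":{"type":"number"}},"required":["steps"]}

```bash
mkdir -p pics; python3 - <<'E'
from rig import env
import cv2
for n in("scene","top"):
    cv2.imwrite(f"pics/{n}0.png",env.camera(n)[:,:,::-1]); m=env.camera_model(n); print(n,{k:(v if not hasattr(v,'tolist') else v.tolist()) for k,v in m.items()})
print(env.sense())
E
```

```text
scene {'fx': 436.92127825001216, 'fy': 436.92127825001216, 'cx': 315.4214332618279, 'cy': 231.85854151761987, 'R': [[-0.30443515072647725, 0.9524650266613386, 0.011384726134696942], [0.49757156064814484, 0.16920719473069162, -0.8507593474570461], [-0.8122449021300878, -0.25333633422465257, -0.5254321276105017]], 't': [187.67052049809843, -241.24665616997535, 1156.5419892197535]}
top {'fx': 462.70400940595886, 'fy': 462.70400940595886, 'cx': 319.2579862478779, 'cy': 239.56512143600915, 'R': [[0.022284983075981927, -0.9996544615676978, -0.013940480518949194], [-0.9868208001067383, -0.019759187758831866, -0.1606059867371316], [0.16027503862423387, 0.017335857835920187, -0.9869201487593072]], 't': [-13.68319069935071, 539.433095752763, 728.2480713215139]}
{'t': 0.1, 'joints': array([-1.41209493e+00,  1.58937034e-01,  1.59807045e+00, -1.79577656e-05,
        1.38617738e+00, -2.10064481e-01]), 'joint_vel': array([ 0.00065178, -0.00247877, -0.00317626,  0.00023035, -0.00063898,
        0.00197453]), 'joint_torque': array([-1.88091858e-04, -3.86503744e+01, -3.22959423e+01,  7.03348196e-02,
        3.40077281e-02, -5.16580008e-05]), 'tool_pos': array([ 207.17357094, -535.80036694,  213.76284532]), 'eef_rot': array([-3.08677520e+00, -5.75692701e-01, -3.64895921e-05]), 'wrist_force': array([-0.27965095, -0.83195273,  1.04188166]), 'moment': array([-0.04465342,  0.00607876,  0.02362051]), 'grasp_force': 0.0, 'grip_width': 0.9994959144080395}
```

View pics/scene0.png

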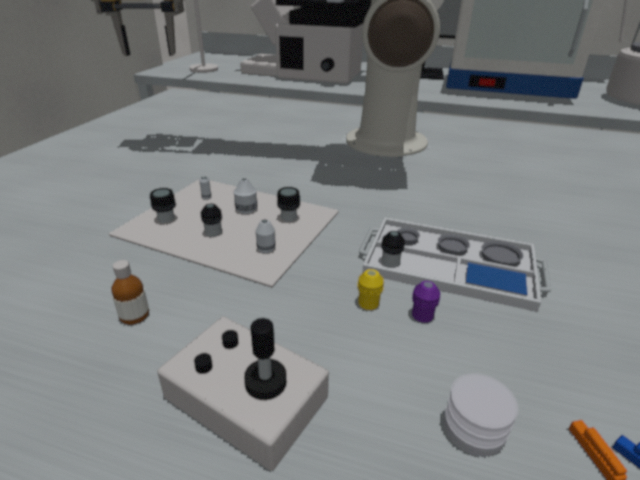

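View pics/top0.png

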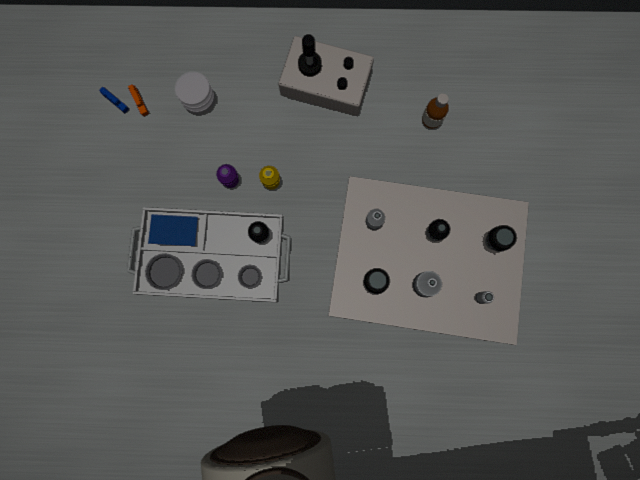

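The top view shows these things (pixels):
- **Objectives:** (376,218) medium, (428,284) large and (485,297) small.
- **Eyepieces on the board:** wide at (376,281) and (502,238), slim at (438,230).
- **Caddy:** a slim eyepiece at (259,232), and seats at (165,271) large, (207,274) medium and (250,275) small.
- **Look-alikes outside the caddy:** yellow and purple.

The black slim eyepiece at (438,230) is therefore the twin. I'll confirm it in one enlarged crop.

```bash
python3 - <<'E'
import cv2,numpy as np
t=cv2.imread("pics/top0.png");s=cv2.imread("pics/scene0.png")
def up(im,x,y,w,h,k):
    c=cv2.resize(im[y:y+h,x:x+w],None,fx=k,fy=k,interpolation=cv2.INTER_CUBIC)
    for i in range(0,w,20): cv2.putText(c,str(x+i),(i*k,8),0,.3,(0,0,255)); cv2.line(c,(i*k,8),(i*k,13),(0,0,255))
    for i in range(0,h,20): cv2.putText(c,str(y+i),(0,i*k+4),0,.3,(0,0,255)); cv2.line(c,(22,i*k),(27,i*k),(0,0,255))
    return c
a=up(t,355,195,170,115,4); b=up(t,130,205,160,100,4)
cv2.imwrite("pics/c1.png",a[:, :])
cv2.imwrite("pics/c2.png",b)
E
```

```text
(no output)
```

View pics/c1.png

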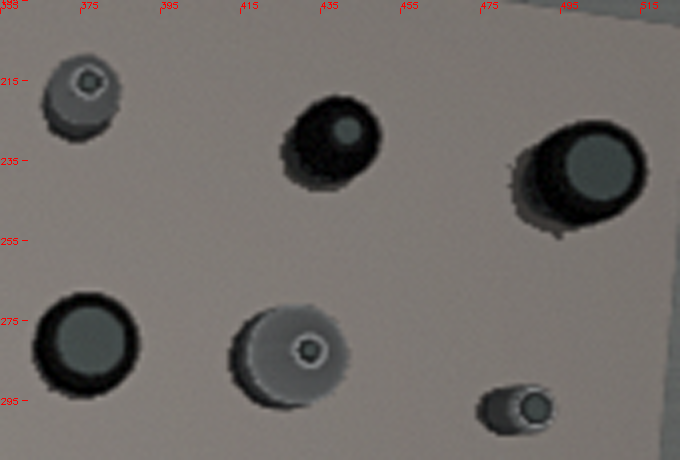

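View pics/c2.png

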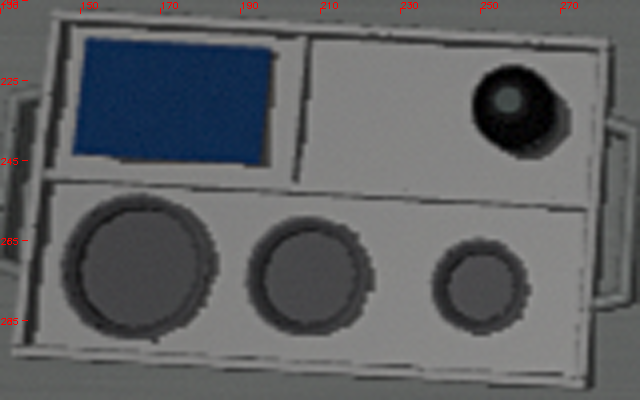

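Confirmed. The head at (441,227) has a small lens and a cone, the same as the caddy's at (257,229). The heads at (377,280) and (505,236) are broad and flat, so they are wide and stay put. The seats are graded large, medium, small from left to right.

```bash
cat > h.py <<'E'
from rig import env
import numpy as np,cv2
def back(n,u,v,z):
    m=env.camera_model(n);R=np.array(m['R']);t=np.array(m['t'])
    d=R.T@np.array([(u-m['cx'])/m['fx'],(v-m['cy'])/m['fy'],1]);c=-R.T@t
    return c+d*(z-c[2])/d[2]
def proj(n,X):
    m=env.camera_model(n);p=np.array(m['R'])@X+m['t'];return np.array([m['fx']*p[0]/p[2]+m['cx'],m['fy']*p[1]/p[2]+m['cy']])
E
python3 - <<'E'
from h import *
pts=dict(med=(377.1,215.1,58),large=(432.1,282.1,68),small=(488.6,296.6,48),slim2=(441.4,227.1,58),wideA=(377.1,279.9,58),wideB=(504.6,236.4,58),slim1=(256.9,229.4,58),sL=(164.6,271.6,16),sM=(207.4,273.4,16),sS=(249.6,276.2,16))
P={}
im=cv2.imread("pics/scene0.png");S=4
im=cv2.resize(im[150:300,110:560],None,fx=1.77,fy=1.77*1,interpolation=cv2.INTER_CUBIC)
for k,(u,v,z) in pts.items():
    P[k]=X=back("top",u,v,z);q=proj("scene",X);print(k,X.round(1),q.round(1))
    cv2.circle(im,tuple(int(a) for a in ((q-[110,150])*1.77).round()),2,(0,0,255),-1)
cv2.imwrite("pics/ov.png",im)
print(np.linalg.norm(P['sL']-P['sM']),np.linalg.norm(P['sS']-P['sM']))
d=(P['sL']-P['sS'])[:2];a=np.arctan2(d[1],d[0]);print("row dir",a,"perp dist slim1", P['slim1'][:2]-P['sM'][:2])
ey=d/np.linalg.norm(d);ex=np.array([ey[1],-ey[0]]);w=P['slim1'][:2]-P['sM'][:2];print(ex,ey,w@ex,w@ey)
for s in(1,-1):print(P['slim1'][:2]+62*s*ey)
E
```

```text
med [580.  -96.9  58. ] [263.6 220. ]
large [ 470.9 -183.1   68. ] [243.4 178.5]
small [ 450.9 -278.3   48. ] [203.5 177.1]
slim2 [ 561.9 -202.    58. ] [209.3 204.5]
wideA [473.3 -97.1  58. ] [287.9 191.1]
wideB [ 548.5 -304.3   58. ] [160.6 192. ]
slim1 [552.1 100.4  58. ] [393.1 232.6]
sL [483.  262.5  16. ] [499.8 250.8]
sM [481.5 188.6  16. ] [451.5 242.1]
sS [478.2 115.9  16. ] [406.7 233.5]
73.92952905970844 72.75434154669288
row dir 1.5380483499828086 perp dist slim1 [ 70.63066314 -88.13271897]
[ 0.99946383 -0.03274212] [0.03274212 0.99946383] 73.47844570501451 -85.77286719142914
[554.16372288 162.40544249]
[550.10369953  38.47192721]
```

View pics/ov.png

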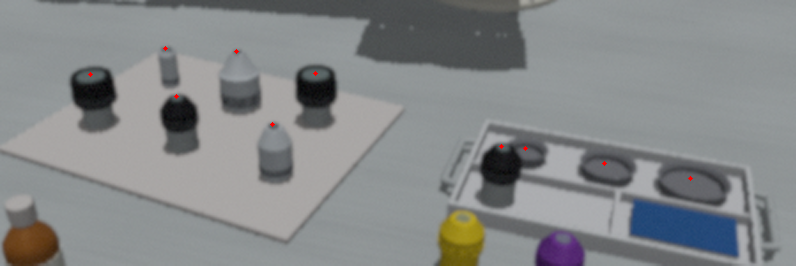

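The points agree with the scene view to 1–2 px, and the seats are 73–74 mm apart against 74 given. The twin is the black slim eyepiece at top (441,227). I'll turn the tool so the fingers close along world x. Tool x is then world y, tool y is world x, and tool z is down.

Emit:
jog_arm(steps=[{"dr": [0,0,-1.202],"offset": [320.3,-152.8,94.6],"jaw": 0.3},{"dr": [0,0,-1.202],"offset": [320.3,-152.8,94.6],"jaw": 0.3},{"dr": [0,0,-1.202],"offset": [320.3,-152.8,94.6],"jaw": 0.3},{"dr": [0,0,-1.202],"offset": [320.3,-152.8,94.6],"jaw": 0.3},{"dr": [0,0,-1.202],"offset": [320.3,-152.8,94.6],"jaw": 0.3},{"dr": [0,0,-1.202],"offset": [320.3,-152.8,94.6],"jaw": 0.3},{"dr": [0,0,-1.202],"offset": [320.3,-152.8,94.6],"jaw": 0.3},{"dr": [0,0,-1.202],"offset": [320.3,-152.8,94.6],"jaw": 0.3}], grip_force=15)

```text
t: 0.9
tool_pos: [452.1, -274.1, 118.0]
eef_rot: [-2.21, -2.228, -0.002]
wrist_force: [-0.5, -0.3, -0.7]
grip_width: 0.701
grasp_force: 0.0
```

```bash
cat >> h.py <<'E'
def look(n,name,x,y,w,h,k):
    im=env.camera(n)[y:y+h,x:x+w,::-1];cv2.imwrite(f"pics/{name}.png",cv2.resize(im,None,fx=k,fy=k,interpolation=cv2.INTER_CUBIC))
    s=env.sense();print(s['t'],s['tool_pos'].round(1),s['eef_rot'].round(3),s['wrist_force'].round(1))
E
python3 - <<'E'
from h import *
look("top","a1",400,200,160,120,5)
X=env.sense()['tool_pos'];print(proj("top",X),proj("top",[451,-278,48]))
E
```

```text
0.95 [ 452.4 -273.6  117.8] [-2.203e+00 -2.234e+00 -2.000e-03] [-0.4  2.2  0.3]
[501.83779525 293.65952995] [488.42802466 296.54881407]
```

View pics/a1.png

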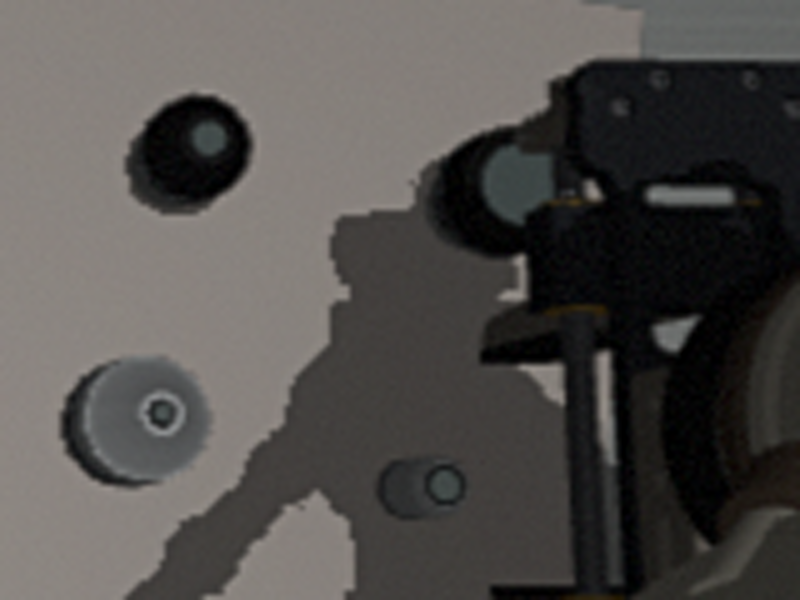

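The small objective's top is at (488.7,296.8), which fits the estimate. Next I'll settle, then correct.

Emit:
jog_arm(steps=[{"dr": [0,0,0],"offset": [0,0,0],"jaw": 0.3},{"dr": [0,0,0],"offset": [0,0,0],"jaw": 0.3},{"dr": [0,0,0],"offset": [0,0,0],"jaw": 0.3}])

```text
t: 1.25
tool_pos: [450.4, -279.7, 120.5]
eef_rot: [2.227, 2.214, -0.0]
wrist_force: [-1.0, -0.7, 0.2]
grip_width: 0.701
grasp_force: 0.0
```

Emit:
jog_arm(steps=[{"dr": [0,0,0],"offset": [0,0,30],"jaw": 0.3},{"dr": [0,0,0],"offset": [0,0,55],"jaw": 0.3},{"dr": [0,0,0],"offset": [0,0,75],"jaw": 0.3},{"dr": [0,0,0],"offset": [0,0,90],"jaw": 0.3},{"dr": [0,0,0],"offset": [0,0,98],"jaw": 0.3},{"dr": [0,0,0],"offset": [0,0,102],"jaw": 0.3},{"dr": [0,0,0],"offset": [0,0,102],"jaw": 0.3},{"dr": [0,0,0],"offset": [0,0,102],"jaw": 0.3}])

```text
t: 2.05
tool_pos: [451.5, -279.0, 18.9]
eef_rot: [2.223, 2.218, 0.0]
wrist_force: [0.6, -0.8, 0.5]
grip_width: 0.703
grasp_force: 0.0
```

```bash
python3 - <<'E'
from h import *
look("scene","a2",150,130,160,120,5)
E
```

```text
2.1 [ 451.5 -278.9   18.9] [2.223 2.218 0.   ] [-0.1 -0.3  0.1]
```

View pics/a2.png

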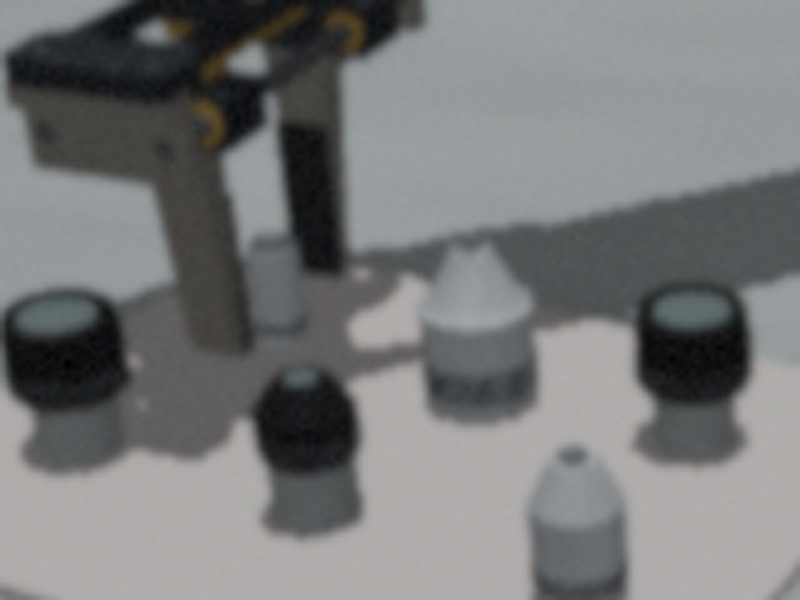

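The fingers straddle the small objective with its axis at about (205,187), midway between the fingertips. I'll close and lift.

Emit:
jog_arm(steps=[{"dr": [0,0,0],"offset": [0,0,0],"jaw": 1},{"dr": [0,0,0],"offset": [0,0,0],"jaw": 1},{"dr": [0,0,0],"offset": [0,0,0],"jaw": 1},{"dr": [0,0,0],"offset": [0,0,0],"jaw": 1},{"dr": [0,0,0],"offset": [0,0,0],"jaw": 1},{"dr": [0,0,0],"offset": [0,0,0],"jaw": 1},{"dr": [0,0,0],"offset": [0,0,0],"jaw": 1},{"dr": [0,0,0],"offset": [0,0,0],"jaw": 1}], grip_force=15)

```text
t: 2.9
tool_pos: [451.0, -278.3, 18.0]
eef_rot: [2.224, 2.219, 0.0]
wrist_force: [0.2, 0.2, -1.1]
grip_width: 0.213
grasp_force: 15.0
```

Emit:
jog_arm(steps=[{"dr": [0,0,0],"offset": [0,0,-25],"jaw": 1},{"dr": [0,0,0],"offset": [0,0,-65],"jaw": 1},{"dr": [0,0,0],"offset": [0,0,-100],"jaw": 1},{"dr": [0,0,0],"offset": [30,0,-100],"jaw": 1},{"dr": [0,0,0],"offset": [75,5,-100],"jaw": 1},{"dr": [0,0,0],"offset": [120,10,-100],"jaw": 1},{"dr": [0,0,0],"offset": [165,15,-100],"jaw": 1},{"dr": [0,0,0],"offset": [210,20,-100],"jaw": 1}])

```text
t: 3.7
tool_pos: [471.1, -66.6, 118.0]
eef_rot: [2.224, 2.219, 0.0]
wrist_force: [1.0, -0.7, -0.4]
grip_width: 0.214
grasp_force: 15.0
```

Emit:
jog_arm(steps=[{"dr": [0,0,0],"offset": [45,2,0],"jaw": 1},{"dr": [0,0,0],"offset": [90,4,0],"jaw": 1},{"dr": [0,0,0],"offset": [130,6,0],"jaw": 1},{"dr": [0,0,0],"offset": [160,7,0],"jaw": 1},{"dr": [0,0,0],"offset": [177,7.5,0],"jaw": 1},{"dr": [0,0,0],"offset": [183,7.5,0],"jaw": 1},{"dr": [0,0,0],"offset": [183,7.5,0],"jaw": 1},{"dr": [0,0,0],"offset": [183,7.5,0],"jaw": 1}])

```text
t: 4.5
tool_pos: [479.2, 113.8, 117.9]
eef_rot: [2.224, 2.218, -0.001]
wrist_force: [-0.3, 0.4, -0.6]
grip_width: 0.213
grasp_force: 15.0
```

Emit:
jog_arm(steps=[{"dr": [0,0,0],"offset": [0,1,30],"jaw": 1},{"dr": [0,0,0],"offset": [0,0,55],"jaw": 1},{"dr": [0,0,0],"offset": [0,0,70],"jaw": 1},{"dr": [0,0,0],"offset": [0,0,80],"jaw": 1},{"dr": [0,0,0],"offset": [0,0,85],"jaw": 1},{"dr": [0,0,0],"offset": [0,0,85],"jaw": 1}])

```text
t: 5.1
tool_pos: [479.2, 114.1, 32.8]
eef_rot: [-2.224, -2.218, 0.001]
wrist_force: [-1.6, -0.7, -0.9]
grip_width: 0.212
grasp_force: 15.0
```

```bash
python3 - <<'E'
from h import *
look("scene","a3",360,190,160,120,5)
X=env.sense()['tool_pos'];print(proj("scene",X))
E
```

```text
5.15 [479.7 114.3  33.5] [2.224e+00 2.218e+00 1.000e-03] [ 0.3 -0.2  0.2]
[406.91886438 224.77460756]
```

View pics/a3.png

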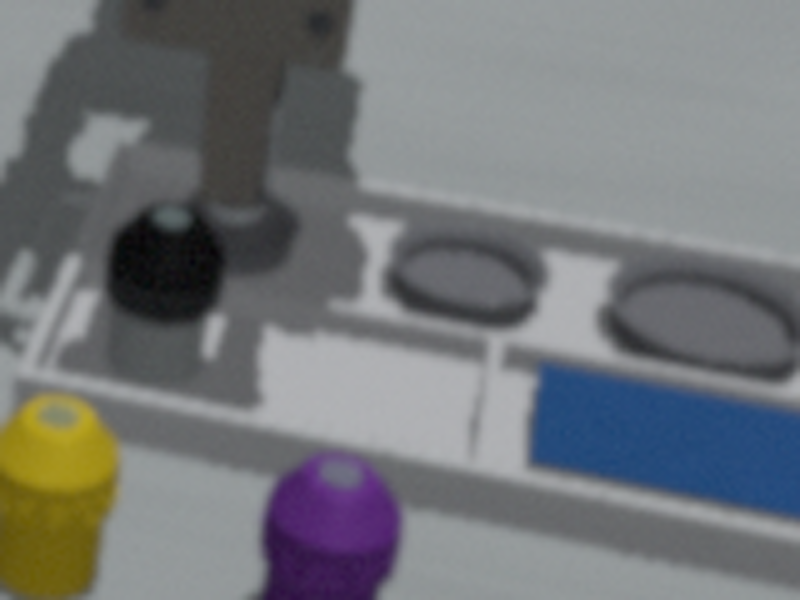

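The gripper is over the small seat. The seat's right rim at (420,236) puts its centre near column 407.5, and the TCP is at column 407. I'll finish the descent, release and rise.

Emit:
jog_arm(steps=[{"dr": [0,0,0],"offset": [0.5,0,4],"jaw": 1},{"dr": [0,0,0],"offset": [0.5,0,8],"jaw": 1},{"dr": [0,0,0],"offset": [0.5,0,11],"jaw": 1},{"dr": [0,0,0],"offset": [0.5,0,12],"jaw": 1},{"dr": [0,0,0],"offset": [0.5,0,12],"jaw": 1},{"dr": [0,0,0],"offset": [0.5,0,12],"jaw": 1}])

```text
t: 5.75
tool_pos: [479.3, 115.1, 21.0]
eef_rot: [2.223, 2.219, 0.0]
wrist_force: [-0.2, -0.4, -1.1]
grip_width: 0.211
grasp_force: 15.0
```

Emit:
jog_arm(steps=[{"dr": [0,0,0],"offset": [0,0,0],"jaw": 0.7},{"dr": [0,0,0],"offset": [0,0,0],"jaw": 0.6},{"dr": [0,0,0],"offset": [0,0,0],"jaw": 0.5},{"dr": [0,0,0],"offset": [0,0,0],"jaw": 0.5},{"dr": [0,0,0],"offset": [0,0,-20],"jaw": 0.5},{"dr": [0,0,0],"offset": [0,0,-50],"jaw": 0.5},{"dr": [0,0,0],"offset": [0,0,-90],"jaw": 0.5},{"dr": [0,0,0],"offset": [0,0,-100],"jaw": 0.3}])

```text
t: 6.55
tool_pos: [482.2, 115.2, 125.5]
eef_rot: [2.22, 2.215, 0.009]
wrist_force: [0.5, 0.3, 1.1]
grip_width: 0.563
grasp_force: 0.0
```

Emit:
jog_arm(steps=[{"dr": [0,0,0],"offset": [-35,16,0],"jaw": 0.25},{"dr": [0,0,0],"offset": [-75,36,0],"jaw": 0.25},{"dr": [0,0,0],"offset": [-115,55,0],"jaw": 0.25},{"dr": [0,0,0],"offset": [-155,74,0],"jaw": 0.25},{"dr": [0,0,0],"offset": [-190,91,0],"jaw": 0.25},{"dr": [0,0,0],"offset": [-212,101,0],"jaw": 0.25},{"dr": [0,0,0],"offset": [-212,101,0],"jaw": 0.25},{"dr": [0,0,0],"offset": [-212,101,0],"jaw": 0.25}])

```text
t: 7.35
tool_pos: [579.1, -96.8, 120.0]
eef_rot: [-2.223, -2.217, 0.001]
wrist_force: [-1.1, -0.2, 0.2]
grip_width: 0.75
grasp_force: 0.0
```

```bash
python3 - <<'E'
from h import *
look("top","a4",150,200,200,120,4)
E
```

```text
7.4 [579.  -96.1 120.1] [-2.222e+00 -2.218e+00  1.000e-03] [ 0.4 -1.   0.6]
```

View pics/a4.png

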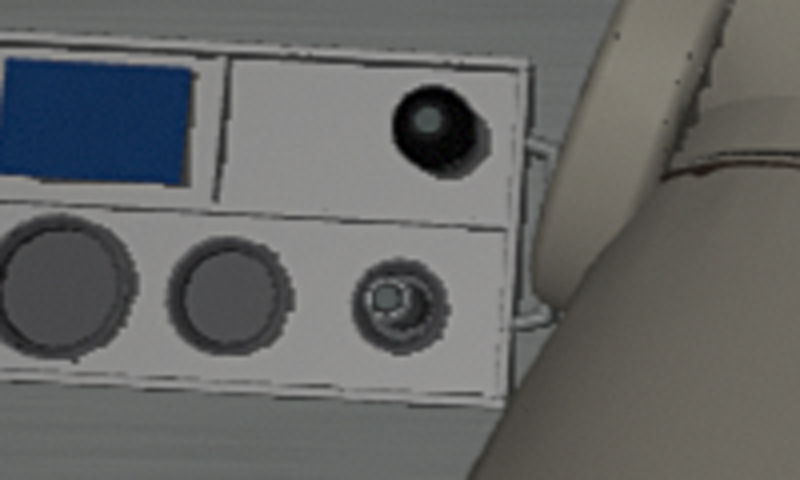

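The small objective stands in its seat, top at (246,274). I'll descend on the medium.

Emit:
jog_arm(steps=[{"dr": [0,0,0],"offset": [0,1,30],"jaw": 0.25},{"dr": [0,0,0],"offset": [0,1,55],"jaw": 0.25},{"dr": [0,0,0],"offset": [0,1,75],"jaw": 0.25},{"dr": [0,0,0],"offset": [0,1,90],"jaw": 0.25},{"dr": [0,0,0],"offset": [0,1,98],"jaw": 0.25},{"dr": [0,0,0],"offset": [0,1,102],"jaw": 0.25},{"dr": [0,0,0],"offset": [0,1,102],"jaw": 1},{"dr": [0,0,0],"offset": [0,1,102],"jaw": 1}], grip_force=20)

```text
t: 8.2
tool_pos: [581.6, -97.3, 20.0]
eef_rot: [2.222, 2.218, 0.001]
wrist_force: [-0.3, -0.3, 0.9]
grip_width: 0.599
grasp_force: 0.0
```

Emit:
jog_arm(steps=[{"dr": [0,0,0],"offset": [0,0,0],"jaw": 1},{"dr": [0,0,0],"offset": [0,0,0],"jaw": 1},{"dr": [0,0,0],"offset": [0,0,0],"jaw": 1},{"dr": [0,0,0],"offset": [0,0,0],"jaw": 1},{"dr": [0,0,0],"offset": [0,0,0],"jaw": 1},{"dr": [0,0,0],"offset": [0,0,0],"jaw": 1}])

```text
t: 8.8
tool_pos: [581.0, -97.2, 19.4]
eef_rot: [2.223, 2.219, 0.0]
wrist_force: [-0.8, 0.1, 3.2]
grip_width: 0.33
grasp_force: 20.0
```

```bash
python3 - <<'E'
from h import *
print(back("top",246.1,274.1,51),env.sense()['tool_pos'],env.sense()['grip_width']*92)
E
```

```text
[478.78600356 115.95135214  51.        ] [580.98963423 -97.22379022  19.36933048] 30.314092513554712
```

Emit:
jog_arm(steps=[{"dr": [0,0,0],"offset": [0,0,-25],"jaw": 1},{"dr": [0,0,0],"offset": [0,0,-65],"jaw": 1},{"dr": [0,0,0],"offset": [0,0,-100],"jaw": 1},{"dr": [0,0,0],"offset": [30,-10,-100],"jaw": 1},{"dr": [0,0,0],"offset": [70,-24,-100],"jaw": 1},{"dr": [0,0,0],"offset": [110,-38,-100],"jaw": 1},{"dr": [0,0,0],"offset": [150,-52,-100],"jaw": 1},{"dr": [0,0,0],"offset": [190,-66,-100],"jaw": 1}])

```text
t: 9.6
tool_pos: [514.0, 94.5, 118.5]
eef_rot: [-2.224, -2.218, 0.001]
wrist_force: [0.8, 1.2, -0.9]
grip_width: 0.33
grasp_force: 20.0
```

Emit:
jog_arm(steps=[{"dr": [0,0,0],"offset": [40,-14,0],"jaw": 1},{"dr": [0,0,0],"offset": [75,-27,0],"jaw": 1},{"dr": [0,0,0],"offset": [92,-33,0],"jaw": 1},{"dr": [0,0,0],"offset": [96,-34,0],"jaw": 1},{"dr": [0,0,0],"offset": [96,-34,0],"jaw": 1},{"dr": [0,0,0],"offset": [96,-34,0],"jaw": 1},{"dr": [0,0,0],"offset": [96,-34,0],"jaw": 1}])

```text
t: 10.3
tool_pos: [481.9, 188.0, 119.0]
eef_rot: [2.225, 2.217, -0.0]
wrist_force: [0.5, 0.0, -1.2]
grip_width: 0.327
grasp_force: 20.0
```

Emit:
jog_arm(steps=[{"dr": [0,0,0],"offset": [0.5,-0.5,30],"jaw": 1},{"dr": [0,0,0],"offset": [0.5,-0.5,60],"jaw": 1},{"dr": [0,0,0],"offset": [0.5,-0.5,78],"jaw": 1},{"dr": [0,0,0],"offset": [0.5,-0.5,85],"jaw": 1},{"dr": [0,0,0],"offset": [0.5,-0.5,91],"jaw": 1},{"dr": [0,0,0],"offset": [0.5,-0.5,95],"jaw": 1},{"dr": [0,0,0],"offset": [0.5,-0.5,97],"jaw": 1},{"dr": [0,0,0],"offset": [0.5,-0.5,97],"jaw": 1}])

```text
t: 11.1
tool_pos: [481.6, 189.7, 22.6]
eef_rot: [2.223, 2.219, 0.002]
wrist_force: [0.5, -0.2, 0.1]
grip_width: 0.331
grasp_force: 20.0
```

Emit:
jog_arm(steps=[{"dr": [0,0,0],"offset": [0,0,0.5],"jaw": 1},{"dr": [0,0,0],"offset": [0,0,0.5],"jaw": 0.5},{"dr": [0,0,0],"offset": [0,0,0.5],"jaw": 0.4},{"dr": [0,0,0],"offset": [0,0,0.5],"jaw": 0.4},{"dr": [0,0,0],"offset": [0,0,0.5],"jaw": 0.4},{"dr": [0,0,0],"offset": [0,0,-20],"jaw": 0.4},{"dr": [0,0,0],"offset": [0,0,-55],"jaw": 0.4},{"dr": [0,0,0],"offset": [0,0,-98],"jaw": 0.4}])

```text
t: 11.9
tool_pos: [479.3, 189.3, 119.6]
eef_rot: [-2.222, -2.217, 0.005]
wrist_force: [0.1, 0.4, 0.2]
grip_width: 0.601
grasp_force: 0.0
```

Emit:
jog_arm(steps=[{"dr": [0,0,0],"offset": [-35,0,0],"jaw": 0.25},{"dr": [0,0,0],"offset": [-80,-2,0],"jaw": 0.25},{"dr": [0,0,0],"offset": [-125,-3,0],"jaw": 0.25},{"dr": [0,0,0],"offset": [-170,-4,0],"jaw": 0.25},{"dr": [0,0,0],"offset": [-215,-5,0],"jaw": 0.25},{"dr": [0,0,0],"offset": [-260,-7,0],"jaw": 0.25},{"dr": [0,0,0],"offset": [-305,-9,0],"jaw": 0.25},{"dr": [0,0,0],"offset": [-345,-10,0],"jaw": 0.25}])

```text
t: 12.7
tool_pos: [469.8, -157.5, 120.2]
eef_rot: [2.224, 2.218, 0.0]
wrist_force: [1.0, 0.2, -0.2]
grip_width: 0.749
grasp_force: 0.0
```

Emit:
jog_arm(steps=[{"dr": [0,0,0],"offset": [-20,0,0],"jaw": 0.25},{"dr": [0,0,0],"offset": [-27,0,0],"jaw": 0.25},{"dr": [0,0,0],"offset": [-27,0,0],"jaw": 0.25},{"dr": [0,0,0],"offset": [-27,0,0],"jaw": 0.25},{"dr": [0,0,0],"offset": [-27,0,0],"jaw": 0.25}])

```text
t: 13.2
tool_pos: [470.2, -181.0, 119.9]
eef_rot: [-2.222, -2.221, -0.0]
wrist_force: [0.4, 0.2, 0.7]
grip_width: 0.753
grasp_force: 0.0
```

```bash
python3 - <<'E'
from h import *
look("top","a5",130,200,200,120,4)
E
```

```text
13.25 [ 470.2 -181.1  119.9] [-2.222 -2.221 -0.   ] [-0.3  0.7  0.2]
```

View pics/a5.png

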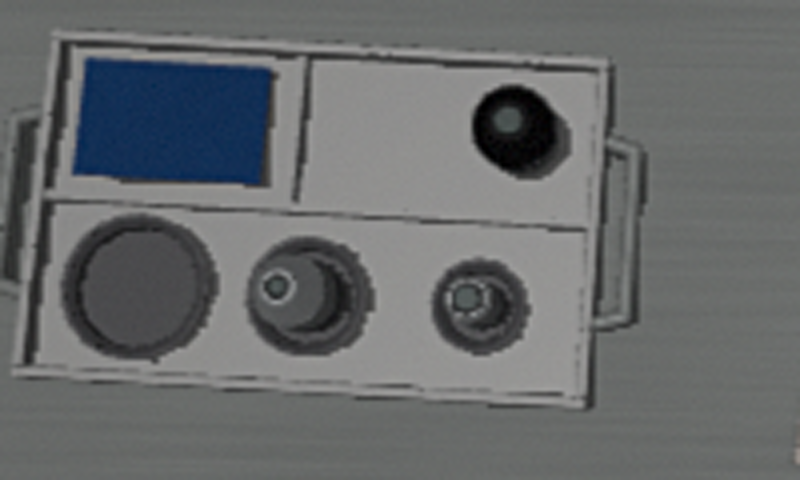

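Medium is seated (tip at (199,271)) and small is fine. I'll descend on the large one.

Emit:
jog_arm(steps=[{"dr": [0,0,0],"offset": [-1.5,0.5,25],"jaw": 0.25},{"dr": [0,0,0],"offset": [-1.5,0.5,50],"jaw": 0.25},{"dr": [0,0,0],"offset": [-1.5,0.5,72],"jaw": 0.25},{"dr": [0,0,0],"offset": [-1.5,0.5,88],"jaw": 0.25},{"dr": [0,0,0],"offset": [-1.5,0.5,97],"jaw": 0.25},{"dr": [0,0,0],"offset": [-1.5,0.5,101],"jaw": 0.25},{"dr": [0,0,0],"offset": [-1.5,0.5,101],"jaw": 0.25},{"dr": [0,0,0],"offset": [-1.5,0.5,101],"jaw": 1}], grip_force=30)

```text
t: 14.05
tool_pos: [471.3, -184.2, 19.8]
eef_rot: [2.222, 2.218, 0.0]
wrist_force: [-0.3, -0.0, -0.2]
grip_width: 0.686
grasp_force: 0.0
```

Emit:
jog_arm(steps=[{"dr": [0,0,0],"offset": [0,0,0],"jaw": 1},{"dr": [0,0,0],"offset": [0,0,0],"jaw": 1},{"dr": [0,0,0],"offset": [0,0,0],"jaw": 1},{"dr": [0,0,0],"offset": [0,0,0],"jaw": 1},{"dr": [0,0,0],"offset": [0,0,0],"jaw": 1},{"dr": [0,0,0],"offset": [0,0,0],"jaw": 1}])

```text
t: 14.65
tool_pos: [471.1, -184.2, 19.5]
eef_rot: [2.223, 2.218, 0.0]
wrist_force: [0.3, 0.4, 4.4]
grip_width: 0.451
grasp_force: 30.0
```

```bash
python3 - <<'E'
from h import *
print(back("top",198.9,271.4,61))
E
```

```text
[480.70772633 190.91813353  61.        ]
```

Emit:
jog_arm(steps=[{"dr": [0,0,0],"offset": [0,0,-20],"jaw": 1},{"dr": [0,0,0],"offset": [0,0,-60],"jaw": 1},{"dr": [0,0,0],"offset": [0,0,-100],"jaw": 1},{"dr": [0,0,0],"offset": [25,1,-100],"jaw": 1},{"dr": [0,0,0],"offset": [65,2,-100],"jaw": 1},{"dr": [0,0,0],"offset": [105,3,-100],"jaw": 1},{"dr": [0,0,0],"offset": [145,4,-100],"jaw": 1},{"dr": [0,0,0],"offset": [185,5,-100],"jaw": 1}])

```text
t: 15.45
tool_pos: [474.7, 2.8, 117.9]
eef_rot: [-2.223, -2.217, 0.002]
wrist_force: [0.1, 1.1, -2.9]
grip_width: 0.452
grasp_force: 30.0
```

Emit:
jog_arm(steps=[{"dr": [0,0,0],"offset": [40,1,0],"jaw": 1},{"dr": [0,0,0],"offset": [80,2,0],"jaw": 1},{"dr": [0,0,0],"offset": [120,3,0],"jaw": 1},{"dr": [0,0,0],"offset": [160,4,0],"jaw": 1},{"dr": [0,0,0],"offset": [200,5,0],"jaw": 1},{"dr": [0,0,0],"offset": [235,6,0],"jaw": 1},{"dr": [0,0,0],"offset": [255,7,0],"jaw": 1},{"dr": [0,0,0],"offset": [261,7,0],"jaw": 1}])

```text
t: 16.25
tool_pos: [482.3, 263.7, 117.7]
eef_rot: [-2.22, -2.221, 0.003]
wrist_force: [0.0, -1.0, -3.3]
grip_width: 0.444
grasp_force: 30.0
```

Emit:
jog_arm(steps=[{"dr": [0,0,0],"offset": [0,0,0],"jaw": 1},{"dr": [0,0,0],"offset": [0,0,0],"jaw": 1},{"dr": [0,0,0],"offset": [0,0,20],"jaw": 1},{"dr": [0,0,0],"offset": [0,0,45],"jaw": 1},{"dr": [0,0,0],"offset": [0,0,60],"jaw": 1},{"dr": [0,0,0],"offset": [0,0,70],"jaw": 1},{"dr": [0,0,0],"offset": [0,0,75],"jaw": 1},{"dr": [0,0,0],"offset": [0,0,75],"jaw": 1}])

```text
t: 17.05
tool_pos: [483.5, 261.8, 43.8]
eef_rot: [-2.224, -2.219, 0.001]
wrist_force: [-0.6, -0.7, -2.2]
grip_width: 0.447
grasp_force: 30.0
```

Emit:
jog_arm(steps=[{"dr": [0,0,0],"offset": [0.5,0,6],"jaw": 1},{"dr": [0,0,0],"offset": [0.5,0,11],"jaw": 1},{"dr": [0,0,0],"offset": [0.5,0,15],"jaw": 1},{"dr": [0,0,0],"offset": [0.5,0,18],"jaw": 1},{"dr": [0,0,0],"offset": [0.5,0,20],"jaw": 1},{"dr": [0,0,0],"offset": [0.5,0,21],"jaw": 1},{"dr": [0,0,0],"offset": [0.5,0,21],"jaw": 1},{"dr": [0,0,0],"offset": [0.5,0,21],"jaw": 1}])

```text
t: 17.85
tool_pos: [483.7, 262.6, 23.2]
eef_rot: [2.223, 2.219, 0.0]
wrist_force: [0.2, -1.5, -3.0]
grip_width: 0.451
grasp_force: 30.0
```

Emit:
jog_arm(steps=[{"dr": [0,0,0],"offset": [0,0,0],"jaw": 0.5},{"dr": [0,0,0],"offset": [0,0,0],"jaw": 0.3},{"dr": [0,0,0],"offset": [0,0,0],"jaw": 0.3},{"dr": [0,0,0],"offset": [0,0,0],"jaw": 0.3},{"dr": [0,0,0],"offset": [0,0,-15],"jaw": 0.3},{"dr": [0,0,0],"offset": [0,0,-45],"jaw": 0.3},{"dr": [0,0,0],"offset": [0,0,-85],"jaw": 0.3},{"dr": [0,0,0],"offset": [0,0,-100],"jaw": 0.3}])

```text
t: 18.65
tool_pos: [486.2, 263.5, 128.4]
eef_rot: [2.221, 2.217, 0.011]
wrist_force: [0.8, -0.1, 0.2]
grip_width: 0.699
grasp_force: 0.0
```

Emit:
jog_arm(steps=[{"dr": [0,0,0],"offset": [-30,5,0],"jaw": 0.3},{"dr": [0,0,0],"offset": [-72,12,0],"jaw": 0.3},{"dr": [0,0,0],"offset": [-114,19,0],"jaw": 0.3},{"dr": [0,0,0],"offset": [-156,26,0],"jaw": 0.3},{"dr": [0,0,0],"offset": [-198,33,0],"jaw": 0.3},{"dr": [0,0,0],"offset": [-240,40,0],"jaw": 0.3},{"dr": [0,0,0],"offset": [-282,47,0],"jaw": 0.3},{"dr": [0,0,0],"offset": [-320,54,0],"jaw": 0.3}])

```text
t: 19.45
tool_pos: [536.9, -59.5, 123.3]
eef_rot: [2.224, 2.218, 0.0]
wrist_force: [0.8, 1.0, 0.2]
grip_width: 0.698
grasp_force: 0.0
```

Emit:
jog_arm(steps=[{"dr": [0,0,0],"offset": [-40,7,0],"jaw": 0.3},{"dr": [0,0,0],"offset": [-80,14,0],"jaw": 0.3},{"dr": [0,0,0],"offset": [-115,20,0],"jaw": 0.3},{"dr": [0,0,0],"offset": [-138,24,0],"jaw": 0.3},{"dr": [0,0,0],"offset": [-144.5,24.5,0],"jaw": 0.3},{"dr": [0,0,0],"offset": [-144.5,24.5,0],"jaw": 0.3},{"dr": [0,0,0],"offset": [-144.5,24.5,0],"jaw": 0.3},{"dr": [0,0,0],"offset": [-144.5,24.5,0],"jaw": 0.3}])

```text
t: 20.25
tool_pos: [561.0, -200.6, 122.9]
eef_rot: [-2.222, -2.22, -0.0]
wrist_force: [-0.5, -0.1, -0.3]
grip_width: 0.698
grasp_force: 0.0
```

```bash
python3 - <<'E'
from h import *
look("top","a6",130,200,200,120,4)
E
```

```text
20.3 [ 561.  -200.7  123. ] [-2.222 -2.221 -0.   ] [-0.2  0.   0.7]
```

View pics/a6.png

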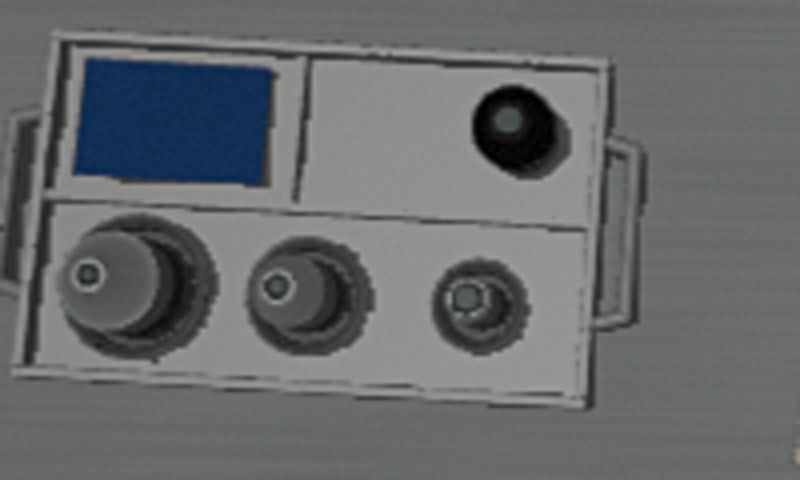

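All three objectives stand in their seats, tips at (152,268), (199,271) and (246,275). I'll descend on the slim twin.

Emit:
jog_arm(steps=[{"dr": [0,0,0],"offset": [-1,0.5,25],"jaw": 0.3},{"dr": [0,0,0],"offset": [-1,0.5,50],"jaw": 0.3},{"dr": [0,0,0],"offset": [-1,0.5,72],"jaw": 0.3},{"dr": [0,0,0],"offset": [-1,0.5,88],"jaw": 0.3},{"dr": [0,0,0],"offset": [-1,0.5,97],"jaw": 0.3},{"dr": [0,0,0],"offset": [-1,0.5,101],"jaw": 0.3},{"dr": [0,0,0],"offset": [-1,0.5,101],"jaw": 0.3},{"dr": [0,0,0],"offset": [-1,0.5,101],"jaw": 1}], grip_force=15)

```text
t: 21.1
tool_pos: [562.3, -203.4, 23.1]
eef_rot: [2.222, 2.218, 0.001]
wrist_force: [0.3, 0.7, -0.1]
grip_width: 0.635
grasp_force: 0.0
```

Emit:
jog_arm(steps=[{"dr": [0,0,0],"offset": [0,0,0],"jaw": 1},{"dr": [0,0,0],"offset": [0,0,0],"jaw": 1},{"dr": [0,0,0],"offset": [0,0,0],"jaw": 1},{"dr": [0,0,0],"offset": [0,0,0],"jaw": 1},{"dr": [0,0,0],"offset": [0,0,0],"jaw": 1},{"dr": [0,0,0],"offset": [0,0,0],"jaw": 1}])

```text
t: 21.7
tool_pos: [561.9, -203.3, 22.5]
eef_rot: [2.223, 2.219, 0.0]
wrist_force: [-0.7, -0.2, 2.8]
grip_width: 0.375
grasp_force: 15.0
```

```bash
python3 - <<'E'
from h import *
print(back("top",151.9,268.1,71))
E
```

```text
[483.53629978 263.93939165  71.        ]
```

Emit:
jog_arm(steps=[{"dr": [0,0,0],"offset": [0,0,-20],"jaw": 1},{"dr": [0,0,0],"offset": [0,0,-60],"jaw": 1},{"dr": [0,0,0],"offset": [0,0,-100],"jaw": 1},{"dr": [0,0,0],"offset": [25,0,-100],"jaw": 1},{"dr": [0,0,0],"offset": [65,-1,-100],"jaw": 1},{"dr": [0,0,0],"offset": [105,-2,-100],"jaw": 1},{"dr": [0,0,0],"offset": [145,-3,-100],"jaw": 1},{"dr": [0,0,0],"offset": [185,-4,-100],"jaw": 1}])

```text
t: 22.5
tool_pos: [557.3, -16.5, 121.5]
eef_rot: [-2.224, -2.218, 0.001]
wrist_force: [0.4, 0.8, -0.2]
grip_width: 0.373
grasp_force: 15.0
```

Emit:
jog_arm(steps=[{"dr": [0,0,0],"offset": [40,-1,0],"jaw": 1},{"dr": [0,0,0],"offset": [80,-2,0],"jaw": 1},{"dr": [0,0,0],"offset": [120,-3,0],"jaw": 1},{"dr": [0,0,0],"offset": [155,-3.5,0],"jaw": 1},{"dr": [0,0,0],"offset": [173,-3.5,0],"jaw": 1},{"dr": [0,0,0],"offset": [180,-3.5,0],"jaw": 1},{"dr": [0,0,0],"offset": [180,-3.5,0],"jaw": 1},{"dr": [0,0,0],"offset": [180,-3.5,0],"jaw": 1}])

```text
t: 23.3
tool_pos: [554.8, 161.0, 121.7]
eef_rot: [2.224, 2.218, -0.001]
wrist_force: [0.3, -0.6, -0.6]
grip_width: 0.373
grasp_force: 15.0
```

Emit:
jog_arm(steps=[{"dr": [0,0,0],"offset": [0,0,25],"jaw": 1},{"dr": [0,0,0],"offset": [0,0,50],"jaw": 1},{"dr": [0,0,0],"offset": [0,0,68],"jaw": 1},{"dr": [0,0,0],"offset": [0,0,80],"jaw": 1},{"dr": [0,0,0],"offset": [0,0,87],"jaw": 1},{"dr": [0,0,0],"offset": [0,0,90],"jaw": 1},{"dr": [0,0,0],"offset": [0,0,90],"jaw": 1},{"dr": [0,0,0],"offset": [0,0,90],"jaw": 1}])

```text
t: 24.1
tool_pos: [555.6, 161.9, 32.9]
eef_rot: [2.223, 2.218, 0.002]
wrist_force: [0.1, 0.5, -0.9]
grip_width: 0.369
grasp_force: 15.0
```

Emit:
jog_arm(steps=[{"dr": [0,0,0],"offset": [0,-1,4],"jaw": 1},{"dr": [0,0,0],"offset": [0,-1,7],"jaw": 1},{"dr": [0,0,0],"offset": [0,-1,9],"jaw": 1},{"dr": [0,0,0],"offset": [0,-1,10],"jaw": 1},{"dr": [0,0,0],"offset": [0,-1,10],"jaw": 1},{"dr": [0,0,0],"offset": [0,-1,10],"jaw": 1}])

```text
t: 24.7
tool_pos: [553.7, 162.0, 22.5]
eef_rot: [-2.223, -2.219, 0.001]
wrist_force: [-2.9, 0.9, 6.2]
grip_width: 0.375
grasp_force: 15.0
```

Emit:
jog_arm(steps=[{"dr": [0,0,0],"offset": [0,0,0],"jaw": 0.55},{"dr": [0,0,0],"offset": [0,0,0],"jaw": 0.4},{"dr": [0,0,0],"offset": [0,0,0],"jaw": 0.4},{"dr": [0,0,0],"offset": [0,0,0],"jaw": 0.4},{"dr": [0,0,0],"offset": [0,0,-15],"jaw": 0.4},{"dr": [0,0,0],"offset": [0,0,-45],"jaw": 0.4},{"dr": [0,0,0],"offset": [0,0,-85],"jaw": 0.4},{"dr": [0,0,0],"offset": [0,0,-110],"jaw": 0.4}])

```text
t: 25.5
tool_pos: [555.3, 162.1, 136.2]
eef_rot: [2.221, 2.217, 0.006]
wrist_force: [0.4, 0.3, 1.1]
grip_width: 0.601
grasp_force: 0.0
```

Emit:
jog_arm(steps=[{"dr": [0,0,0],"offset": [-40,0,-30],"jaw": 0.4},{"dr": [0,0,0],"offset": [-80,0,-60],"jaw": 0.4},{"dr": [0,0,0],"offset": [-120,0,-80],"jaw": 0.4},{"dr": [0,0,0],"offset": [-160,0,-80],"jaw": 0.4},{"dr": [0,0,0],"offset": [-200,0,-80],"jaw": 0.4},{"dr": [0,0,0],"offset": [-240,0,-80],"jaw": 0.4},{"dr": [0,0,0],"offset": [-260,0,-80],"jaw": 0.4},{"dr": [0,0,0],"offset": [-260,0,-80],"jaw": 0.4}])

```text
t: 26.3
tool_pos: [553.3, -100.7, 213.2]
eef_rot: [2.227, 2.214, 0.0]
wrist_force: [-0.3, 0.4, 0.5]
grip_width: 0.599
grasp_force: 0.0
```

```bash
python3 - <<'E'
from h import *
look("top","a7",130,170,200,150,4)
E
```

```text
26.35 [553.3 -98.9 213. ] [2.226e+00 2.216e+00 1.000e-03] [-0.1  0.1  0.1]
```

View pics/a7.png

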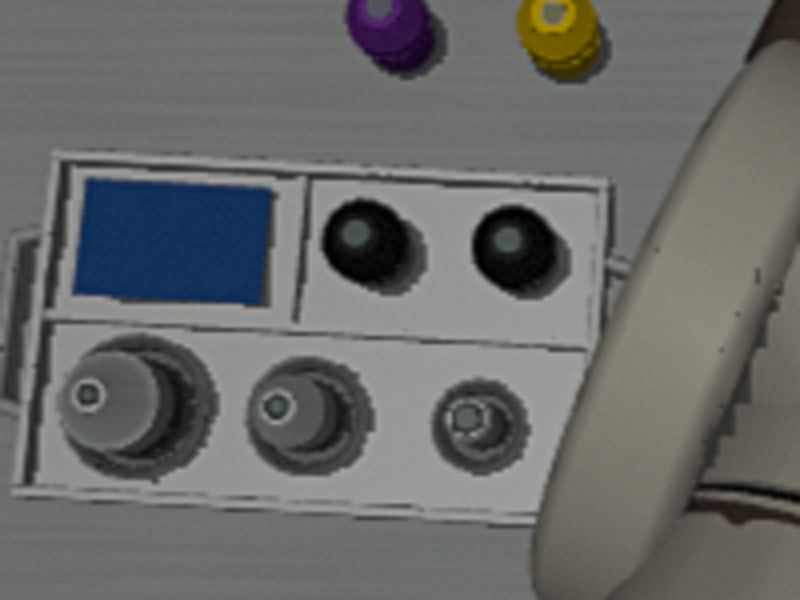

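The twin stands upright at (219,228), beside the first slim at (257,229). The three objectives are seated, and the arm is clear of everything.

```bash
python3 -c "
from rig import env
print(env.sign_off())"
```

```text
the job is handed in; nothing more can be done
None
```

I handed the job in at about 26 s: all three objectives stand in their matching seats and the slim twin is beside its mate in the caddy; no verdict came back, and I took no final picture of the two wide eyepieces.

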